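Open the child-safe chalk tub in the opening stand

ROBOT

A 6-joint arm with a two-finger parallel gripper is mounted at the origin on the work surface. World frame = base frame: x ahead of the robot, y to its left, z up, the work surface at z = 0. Lengths are in m, angles in degrees, forces in N, time in s.
With the tool pointing down it reaches from about 0.25 to 0.725 m from the base axis. Payload 9.7 kg.
Tool frame: the origin (TCP) lies midway between the tips of the shut fingers; the grasp point (between the pads) lies bot.hold_point_z behind it (bot.hold_point_z is the distance from the TCP to the grasp point, in m); z points along the fingers, y is the line along which they close (so a half turn about z gives the same grasp; the last joint's range is limited). The gripper opens to 85 mm and grips with 20 to 120 N. Pads are 22 mm wide; open, the fingers measure 114 mm over their backs; the gripper's body (76 mm by 85 mm) begins 54 mm behind the grasp point. The pads swing forward as they close: fully open they stand 13 mm farther back than shut.
Start: joints at [69.729, 4.979, 10.078, 95.1, 0, 90], TCP at [0.191, 0.516, 0.231] pointing down, gripper open.
Joint ranges: [-179.16, 179.16], [-48.56, 103.87], [-65.8, 70.77], [-126.05, 130.52], [-82.76, 87.17], [-180, 180]. Speed limits (degrees/s): [127.2, 127.2, 147.25, 180, 180, 180].

INTERFACE

Orientations are given as [roll, pitch, yaw] about the fixed x, y, z axes, in that order (R = Rz(yaw) Ry(pitch) Rx(roll)).
In Python, from workcell import bot, camera, camera_model, ticket gives the robot as it stands.
- The arm moves only by the tool send_rows, never from a script. Its argument "targets" is text: rows parted by semicolons, each of 5 numbers parted by spaces: the shift along the tool's x, y, z in mm, then the turn about the tool's z in degrees, then the closure in counts, from 0 (fully open) to 255 (shut). A call has 1 to 20 rows; each row is the pose to reach, as a shift and turn from the pose commanded when the call began, along the tool's axes at that moment; what a row does not reach only later rows make up. A row lasts 1/8 s, in which the tool goes at most 62.5 mm and 10.7 degrees, less where a joint would pass 70% of its speed; a pose out of reach is approached as far as the arm can. A call with a gripper value outside its range is refused whole. The fingers move at their own pace and stop on an object; "newtons" is the grip in N (left out, the last holds). Time passes only in rows, so rows that repeat a pose let the fingers close. It gives the time, the measured TCP pose, the force, the opening and the grip force at its end, in the units of the state.
- bot.get_obs(): the state, without advancing time (a new reading comes with each control period).
- camera(name): name is "scene" or "top" or "wrist"; returns the picture (400x640x3 uint8, blue, green, red); there is no depth.
- camera_model(name): a dict with "K" (3x3 intrinsics, pixels), "pose" (4x4, takes a point from camera to world coordinates); the wrist camera has in their place "T_tool_cam" (4x4, takes a point from camera to tool coordinates, whose origin is the TCP and whose axes are the flange's). Camera axes: x right, y down, z forward; pixel columns grow to the right and rows downward; lengths in m; the calibration is good to about 2 mm. A picture is of the moment at which its call begins: read the wrist's pose just before it. camera_model takes no time and is no camera call.
- ticket.job_done(): hands the job in; it is judged then, once.
The state is a dict: "time": time; "q": joint angles; "qd": joint speeds; "joint_efforts": joint torques, N m; "ee_pos": TCP position; "tcp_rot": TCP orientation; "wrist_force": force on the tool from outside, world axes, zero at the start; "torque": the same for the moment, N m; "opening": finger opening in m; "grasp_force": force on a finger pad.
Only numpy, scipy, OpenCV 4.12 (cv2) and the standard library are available. Lean on these libraries where they do the work, as an engineer would, in place of code of your own. Each camera call takes 0.05 s, during which the arm holds its last target. There are 200 camera calls.

TASK

Lift the square chalk tub out of its wooden caddy and set it upright, fully home in the steel opening stand, and let go of it there. Then squeeze the two side tabs of its cap inward, turn the cap anticlockwise (seen from above) until it is free, lift it off while the tub stays in the stand, and set the cap down upright on the round cork coaster. Drop nothing, and leave the mug, the chip rack and the bottle where they are.

Things in the scene. Friction and masses are not known exactly. Their poses are not given: they have to be found in the camera images.
- tub: Grey plastic tub, loose, 0.25 to 0.5 kg. Origin: centre of its underside, z up. Square body 68 x 68 mm; flat shoulder at z = 70 mm; round neck on the z axis up to z = 108. It starts in the caddy, x axis along the caddy's x, the cap locked on: then 114 mm tall in all, and it can be carried by the cap. Until the cap is turned, lifting the cap lifts the tub.
- cap: White plastic cap, loose, 85 g. Origin: on its axis at the skirt's lower edge, z up. Round, 47 mm wide, 43 mm tall; plain sides at +y and -y, tabs at +x and -x. Locked: origin 71 mm above the tub's, x axes alike within 5 degrees. With both tabs pressed in 4 mm or more it turns anticlockwise seen from above (not clockwise), and lifts off after 50 to 115 degrees. It stands on its skirt.
- tab_top (a point): Middle of the upper edge of the cap's +x tab (cap x = 33, z = 43 mm, when free; moves with the tab). Both tabs are flat upright plates 18 mm wide (along y), 3.5 mm thick, from cap z = 2 to 43; outer faces 66 mm apart free, 54 mm apart fully pressed in. Grip them from above with the fingertips above cap z = 13, so that they pass over the lock posts.
- post_top (a point): Top of one of the two lock posts on the tub's shoulder (tub x = 32, y = 14, z = 82 mm): 12 mm tall, 4 mm thick, 7.5 mm wide (tub y 10.5 to 18). The other is its mirror image through the tub's axis. Each stands 1.5 mm anticlockwise of a tab's lower end and stops it unless the tab is pressed in.
- tab_a (a joint): How far the cap's +x tab is pressed in (m): 0 free, 0.006 fully in. Spring: 6 N to start, 15 N fully in.
- tab_b (a joint): The same for the cap's -x tab.
- caddy: Fixed wooden caddy. Origin: centre of its underside; floor 6 mm thick. Two cheeks, 104 mm high, 110 mm long (along y), 12 mm thick, inner faces at x = -37.5 and 37.5 mm, shield the cap's tabs: only 4.5 mm remains for fingers. The y ends are open but for 16 mm high lips at 38.5 to 46.5 mm, so the cap's plain +y and -y sides can be gripped from above.
- stand: Fixed steel opening stand: square tray, 94 x 94 mm outside, 26 mm high, which keeps the tub from turning. Origin: centre of its underside. Inside 76 x 76 mm, sides along its x and y, floor 6 mm thick: a tub fully home has its origin 6 mm above the stand's. The tub may stand in it any of the four square ways.
- coaster: Fixed round cork coaster, 120 mm in diameter, 5 mm thick. Origin: centre of its underside.
- mug: Bystander: white mug, 80 mm in diameter, 95 mm tall, with a handle; origin at the centre of its underside.
- chip_rack: Bystander: open wooden tray of poker chips, 90 x 190 mm, 35 mm tall; origin at the centre of its underside.
- bottle: Bystander: amber bottle, 60 mm in diameter, 170 mm tall; origin at the centre of its underside.
Things that resemble listed ones, but are neither listed nor needed, are in the scene too. There is more than one size of the cap; the job needs the middle-sized.

How it is judged:
By the outcome, as a careful person would: the job done as asked, in the order asked, and still so for the second after the job is handed in, with the robot touching nothing.
It also fails if it takes over 66 s, if anything falls off the work surface, if the arm or the gripper's body presses on something with over 40 N, if the wrist force passes 120 N, or if a joint passes its speed limit or range.

## Working session

There is one attempt and no reset: what is moved stays moved. The work goes in short steps, Python scripts to look and compute and a tool call to move; the robot and the scene stay as the last step left them, time stands still between calls to the robot, and variables do not carry over. Pictures are saved under pics/ and viewed, at most 10 in all, crops included, and the job is handed in when it is done.

Besides the shell and the picture viewer there is one more tool, called after "Call:" as name(argument=value, ...) on one line, values as JSON. send_rows: Moves the arm, as the interface text tells. Its arguments: {"type":"object","properties":{"targets":{"type":"string"},"newtons":{"type":"number"}},"required":["targets"]}

```bash
mkdir -p pics; ls
python3 - <<'E'
from workcell import bot,camera,camera_model
import cv2,numpy as np
np.set_printoptions(precision=4,suppress=True)
print(bot.hold_point_z,bot.get_obs())
for n in("top","scene"):
    cv2.imwrite(f"pics/{n}0.png",camera(n)); print(n,camera_model(n))
print(camera_model("wrist"))
E
```

```text
pics
0.0187 {'time': 0.0, 'q': array([69.7304,  5.01  , 10.0328, 95.1021,  0.0001, 90.0004]), 'qd': array([ 0.0107,  0.0158,  0.0045, -0.035 , -0.0148,  0.0935]), 'joint_efforts': array([ -0.0015, -52.038 ,  46.4816,   0.0162,  -0.0001,  -0.    ]), 'ee_pos': array([0.1904, 0.5157, 0.2306]), 'tcp_rot': array([-179.9207,   -0.0001,  159.7301]), 'wrist_force': array([-0.1669, -0.3894,  0.5853]), 'torque': array([-0.0251, -0.0162,  0.0439]), 'grasp_force': 0.0, 'opening': 0.08527651123943392}
top {'K': array([[458.5792,   0.    , 324.745 ],
       [  0.    , 458.5792, 201.376 ],
       [  0.    ,   0.    ,   1.    ]]), 'pose': array([[ 0.008 , -0.9967,  0.0809,  0.4796],
       [-0.9998, -0.0093, -0.0148, -0.0573],
       [ 0.0155, -0.0807, -0.9966,  1.327 ],
       [ 0.    ,  0.    ,  0.    ,  1.    ]])}
scene {'K': array([[472.2323,   0.    , 318.8349],
       [  0.    , 472.2323, 200.7512],
       [  0.    ,   0.    ,   1.    ]]), 'pose': array([[-0.7908,  0.4773, -0.3831,  1.0672],
       [ 0.612 ,  0.623 , -0.4871,  0.5594],
       [ 0.0062, -0.6197, -0.7848,  1.1222],
       [ 0.    ,  0.    ,  0.    ,  1.    ]])}
{'K': array([[304.1018,   0.    , 320.9542],
       [  0.    , 304.1018, 203.0284],
       [  0.    ,   0.    ,   1.    ]]), 'T_tool_cam': array([[-0.0015, -0.9452, -0.3265,  0.0844],
       [ 1.    , -0.0017,  0.0001,  0.0001],
       [-0.0006, -0.3265,  0.9452, -0.1434],
       [ 0.    ,  0.    ,  0.    ,  1.    ]])}
```

View pics/top0.png

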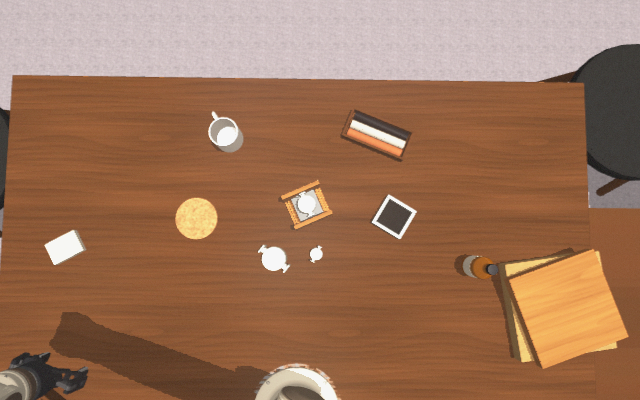

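View pics/scene0.png

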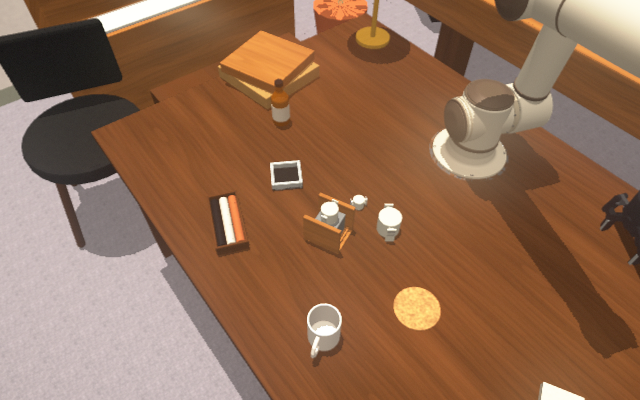

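Candidates for the cap: large loose cap (274,259), small loose cap (316,254), and the middle-sized one on the tub in the caddy (306,204), which is the one wanted. For the stand: the framed tray (395,216) is the match, while the white box (65,247) isn't. The cork disc at (196,218) is the coaster. Measuring now, with one close crop.

```bash
cat > h.py <<'E'
from workcell import bot,camera,camera_model
import cv2,numpy as np
from scipy.spatial.transform import Rotation as R
np.set_printoptions(precision=4,suppress=True)
def cam(n,o=None):
    m=camera_model(n)
    if n!="wrist": return m["K"],m["pose"]
    o=o or bot.get_obs(); T=np.eye(4); T[:3,:3]=R.from_euler("xyz",o["tcp_rot"],degrees=True).as_matrix(); T[:3,3]=o["ee_pos"]
    return m["K"],T@m["T_tool_cam"]
def ray(c,uv,z):
    K,P=c; uv=np.atleast_2d(np.array(uv,float)); d=np.c_[uv,np.ones(len(uv))]@np.linalg.inv(K).T@P[:3,:3].T
    return P[:3,3]+d*((z-P[2,3])/d[:,2])[:,None]
def proj(c,X):
    K,P=c; p=(np.atleast_2d(X)-P[:3,3])@P[:3,:3]@K.T; return p[:,:2]/p[:,2:]
def blobs(mask,amin):
    cs,_=cv2.findContours(mask.astype(np.uint8),cv2.RETR_EXTERNAL,cv2.CHAIN_APPROX_NONE)
    return [c[:,0].astype(np.float32) for c in cs if cv2.contourArea(c)>amin]
E
python3 - <<'E'
from h import *
im=cv2.imread("pics/top0.png"); c=cam("top"); hsv=cv2.cvtColor(im,cv2.COLOR_BGR2HSV)
H,S,V=[hsv[...,i].astype(int) for i in range(3)]
def box(x0,y0,x1,y1):
    m=np.zeros(H.shape,bool); m[y0:y1,x0:x1]=1; return m
def rect(p,z):
    w=ray(c,p,z)[:,:2].astype(np.float32); return cv2.minAreaRect(w)
for b in blobs((S<60)&(V>140)&box(360,185,430,250),100):print("stand",rect(b,.026),b.mean(0))
for b in blobs((S>100)&(V>150)&box(165,185,230,250),300):print("coaster",rect(b,.005),cv2.minEnclosingCircle(ray(c,b,.005)[:,:2].astype(np.float32)))
for b in blobs((S>110)&(V>165)&(H>8)&box(270,170,345,240),30):print("cheek",rect(b,.104),b.mean(0))
for b in blobs((S<50)&(V>200)&box(290,185,325,225),30):print("cap",rect(b,.120),b.mean(0))
for n,(x0,y0,w,h) in dict(top=(250,165,180,115)).items():
    cv2.imwrite("pics/crop1.png",cv2.resize(im[y0:y0+h,x0:x0+w],None,fx=4.4,fy=4.4,interpolation=cv2.INTER_CUBIC))
E
```

```text
stand ((0.5442217588424683, -0.27362141013145447), (0.09567395597696304, 0.09486708045005798), 59.32958984375) [393.8288 216.2973]
coaster ((0.5401301383972168, 0.2900940179824829), (0.12937334179878235, 0.18539080023765564), 0.5467287302017212) ((0.5486326217651367, 0.2901751399040222), 0.10702197253704071)
cheek ((0.56364506483078, -0.035137586295604706), (0.07820126414299011, 0.11875586211681366), 24.00600242614746) [310.0722 210.4222]
cheek ((0.611148476600647, -0.00854947417974472), (0.01322208996862173, 0.10928718000650406), 24.475933074951172) [299.7654 189.321 ]
cap ((0.5697431564331055, -0.02617017924785614), (0.06785941123962402, 0.06314168125391006), 24.08770751953125) [306.2826 204.2391]
```

View pics/crop1.png

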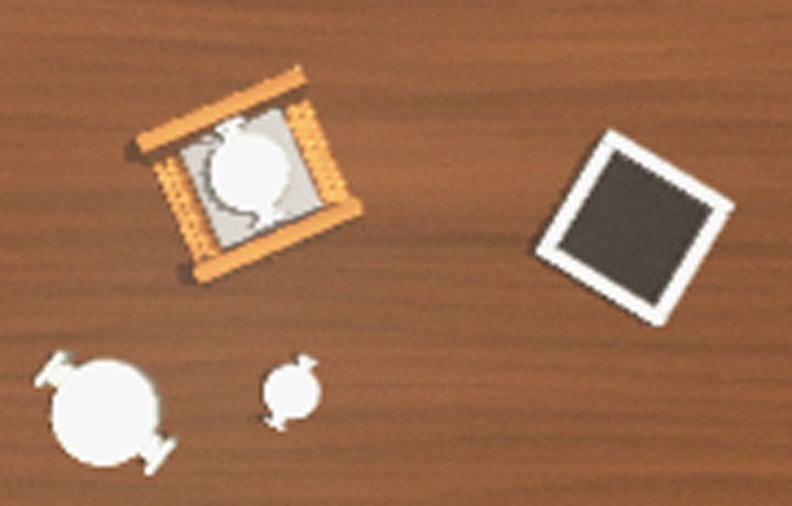

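The crop confirms it: middle-sized cap at (250,170) on the tub in the caddy, with its tabs facing the cheeks, at about (230,125) and (270,220). The two loose caps are visibly larger and smaller. First move: above the caddy for a close wrist view.

Call:
send_rows(targets="-11 -8 0 -1 0; -38 -26 -1 -3 0; -82 -57 -2 -7 0; -131 -90 -3 -11 0; -185 -128 -4 -15 0; -239 -166 -5 -20 0; -294 -203 -6 -24 0; -348 -241 -7 -28 0; -403 -279 -8 -33 0; -452 -313 -9 -37 0; -490 -339 -10 -40 0; -517 -358 -10 -42 0; -533 -369 -10 -44 0; -544 -377 -10 -44.7 0; -544 -377 -10 -44.7 0; -544 -377 -10 -44.7 0")

```text
time: 2.1
ee_pos: [0.5699, -0.0256, 0.2414]
tcp_rot: [180.0, -0.0, -155.6]
wrist_force: [-0.3, 0.1, 0.1]
opening: 0.085
grasp_force: 0.0
```

Run:
```python
from h import *
o=bot.get_obs(); im=camera("wrist"); cv2.imwrite("pics/w1.png",im); c=cam("wrist",o)
print(o["time"],o["q"],o["ee_pos"],o["tcp_rot"])
np.savez("w1.npz",K=c[0],P=c[1])
```

```text
2.1 [ -2.5741   8.1025  14.6196  96.5252   0.0086 -27.0078] [ 0.5699 -0.0256  0.2414] [ 179.9886   -0.0033 -155.5663]
```

View pics/w1.png

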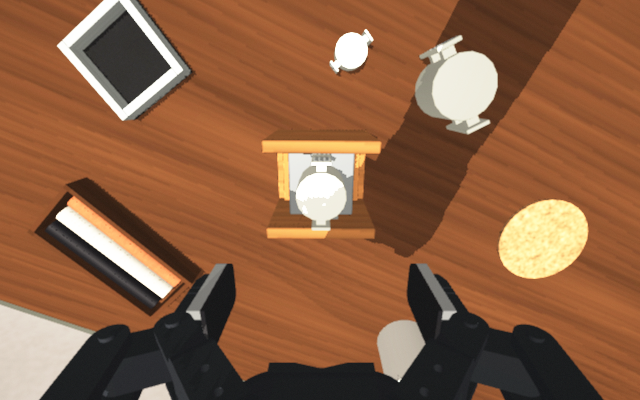

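The wrist view shows the cap top circle near (321,196), tabs at (321,160)/(321,226), and cheeks at rows 147 and 233. The stand is at (124,58) and the coaster at (543,239). Measuring these.

```bash
cat > m.py <<'E'
from h import *
im=cv2.imread("pics/w1.png"); d=np.load("w1.npz"); c=(d["K"],d["P"])
hsv=cv2.cvtColor(im,cv2.COLOR_BGR2HSV); H,S,V=[hsv[...,i].astype(int) for i in range(3)]
def box(x0,y0,x1,y1):
    m=np.zeros(H.shape,bool); m[y0:y1,x0:x1]=1; return m
def W(b,z): return ray(c,b,z)[:,:2].astype(np.float32)
for b in blobs((S<45)&(V>165)&box(285,160,355,235),100):
    print("cap rect",cv2.minAreaRect(W(b,.12)))
    u=cv2.morphologyEx(cv2.drawContours(np.zeros(H.shape,np.uint8),[b.astype(int)],-1,1,-1),cv2.MORPH_OPEN,np.ones((25,25),np.uint8))
    for k in blobs(u,100): print("  disc",cv2.minEnclosingCircle(W(k,.12)),k.min(0),k.max(0))
for (x0,y0,x1,y1) in ((255,138,390,156),(255,226,390,242)):
    for b in blobs((S>110)&(V>190)&box(x0,y0,x1,y1),100): print("cheek",cv2.minAreaRect(W(b,.104)))
for b in blobs((S>90)&(V>170)&box(485,190,600,290),800): 
    w=W(b,.005); print("coaster",cv2.minEnclosingCircle(w),cv2.fitEllipse(w))
for b in blobs((S<60)&(V>190)&box(50,0,195,125),200): print("stand",cv2.minAreaRect(W(b,.026)),b.min(0),b.max(0))
im2=cv2.imread("pics/top0.png"); hs=cv2.cvtColor(im2,cv2.COLOR_BGR2HSV).astype(int); t=cam("top")
m=np.zeros(hs.shape[:2],bool); m[190:248,168:224]=1
for b in blobs((hs[...,1]>100)&(hs[...,2]>185)&m,300): print("coaster top",cv2.fitEllipse(ray(t,b,.005)[:,:2].astype(np.float32)))
E
python3 m.py
```

```text
cap rect ((0.5682801604270935, -0.02614244818687439), (0.06195440515875816, 0.057174380868673325), 24.343008041381836)
  disc ((0.56680828332901, -0.03396625444293022), 0.033613331615924835) [290. 160.] [343. 217.]
cheek ((0.5323647856712341, -0.04233063757419586), (0.013719781301915646, 0.10992363095283508), 24.343259811401367)
cheek ((0.6115509271621704, -0.008616704493761063), (0.011079207062721252, 0.10733307898044586), 24.338838577270508)
coaster ((0.5439093112945557, 0.3224529027938843), 0.08899791538715363) ((0.5391132831573486, 0.30608803033828735), (0.11146090179681778, 0.16354778409004211), 166.0194854736328)
stand ((0.5444133877754211, -0.2727218270301819), (0.09429273754358292, 0.09440046548843384), 59.07280349731445) [57.  0.] [182. 120.]
coaster top ((0.5355498194694519, 0.2924504280090332), (0.11710596084594727, 0.1191677376627922), 6.250401973724365)
```

Run:
```python
from h import *
d=np.load("w1.npz"); c=(d["K"],d["P"]); t=cam("top")
print(ray(c,[[321,196.5]],.12),ray(t,[[306.8,204.1]],.12))
ax=np.array([.9111,.4122,0])
im=cv2.imread("pics/w1.png"); g=cv2.GaussianBlur(im,(3,3),0).max(2)
print("col321",list(zip(range(150,244,1),g[150:244,321])))
print("row196",list(zip(range(285,360,1),g[196,285:360])))
```

```text
[[ 0.5707 -0.025   0.12  ]] [[ 0.5699 -0.0279  0.12  ]]
col321 [(150, np.uint8(248)), (151, np.uint8(242)), (152, np.uint8(223)), (153, np.uint8(191)), (154, np.uint8(168)), (155, np.uint8(159)), (156, np.uint8(149)), (157, np.uint8(139)), (158, np.uint8(134)), (159, np.uint8(138)), (160, np.uint8(166)), (161, np.uint8(212)), (162, np.uint8(245)), (163, np.uint8(255)), (164, np.uint8(255)), (165, np.uint8(255)), (166, np.uint8(255)), (167, np.uint8(255)), (168, np.uint8(255)), (169, np.uint8(255)), (170, np.uint8(255)), (171, np.uint8(244)), (172, np.uint8(233)), (173, np.uint8(244)), (174, np.uint8(255)), (175, np.uint8(255)), (176, np.uint8(255)), (177, np.uint8(255)), (178, np.uint8(255)), (179, np.uint8(255)), (180, np.uint8(255)), (181, np.uint8(255)), (182, np.uint8(255)), (183, np.uint8(255)), (184, np.uint8(255)), (185, np.uint8(255)), (186, np.uint8(255)), (187, np.uint8(255)), (188, np.uint8(255)), (189, np.uint8(255)), (190, np.uint8(255)), (191, np.uint8(255)), (192, np.uint8(255)), (193, np.uint8(255)), (194, np.uint8(255)), (195, np.uint8(255)), (196, np.uint8(255)), (1
[... 1989 characters left out ...]
8, np.uint8(255)), (329, np.uint8(252)), (330, np.uint8(247)), (331, np.uint8(245)), (332, np.uint8(244)), (333, np.uint8(242)), (334, np.uint8(241)), (335, np.uint8(241)), (336, np.uint8(241)), (337, np.uint8(241)), (338, np.uint8(241)), (339, np.uint8(241)), (340, np.uint8(241)), (341, np.uint8(241)), (342, np.uint8(241)), (343, np.uint8(241)), (344, np.uint8(240)), (345, np.uint8(226)), (346, np.uint8(189)), (347, np.uint8(153)), (348, np.uint8(141)), (349, np.uint8(141)), (350, np.uint8(140)), (351, np.uint8(135)), (352, np.uint8(144)), (353, np.uint8(174)), (354, np.uint8(199)), (355, np.uint8(207)), (356, np.uint8(204)), (357, np.uint8(199)), (358, np.uint8(199)), (359, np.uint8(204))]
```

Call:
send_rows(targets="-1 0 10 0 0; -1 0 35 0 0; -1 0 70 0 0; -1 0 105 0 0; -1 0 130 0 0; -1 0 144 0 0; -1 0 149 0 0; -1 0 149 0 0; -1 0 149 0 255; -1 0 149 0 255; -1 0 149 0 255; -1 0 149 0 255; -1 0 149 0 255; -1 0 149 0 255; -1 0 149 0 255; -1 0 149 0 255", newtons=60)

```text
time: 4.15
ee_pos: [0.5717, -0.0258, 0.0934]
tcp_rot: [-180.0, 0.1, -155.6]
wrist_force: [-0.7, 0.1, 6.1]
opening: 0.0456
grasp_force: 61.6
```

Call:
send_rows(targets="0 0 -3 0 255; 0 0 -10 0 255; 0 0 -25 0 255; 0 0 -45 0 255; 0 0 -68 0 255; 0 0 -92 0 255; 0 0 -115 0 255; 0 0 -135 0 255; 0 0 -145 0 255; 0 0 -150 0 255; 0 0 -150 0 255")

```text
time: 5.52
ee_pos: [0.5711, -0.0258, 0.2421]
tcp_rot: [180.0, -0.0, -155.6]
wrist_force: [-0.0, 0.7, -5.1]
opening: 0.0455
grasp_force: 62.4
```

Run:
```python
from h import *
o=bot.get_obs(); im=camera("wrist"); s=camera("scene"); c=cam("wrist",o)
np.savez("w2.npz",K=c[0],P=c[1]); cv2.imwrite("pics/w2raw.png",im)
K,P=cam("scene"); u,v=proj((K,P),o["ee_pos"])[0].astype(int)
a=cv2.resize(im[100:380,200:440],None,fx=1.66,fy=1.66); b=cv2.resize(s[v-60:v+80,u-70:u+70],(400,465))
h=min(a.shape[0],465); cv2.imwrite("pics/w2.png",np.hstack([a[:h],b[:h]]))
print(o["time"],o["ee_pos"],o["tcp_rot"],o["wrist_force"],o["opening"],o["q"])
```

```text
5.525 [ 0.5711 -0.0258  0.2421] [ 179.9897   -0.0168 -155.5731] [-0.0298  0.6882 -5.1148] 0.04545016031749549 [ -2.585    8.3058  14.9249  96.6387   0.0016 -27.0118]
```

View pics/w2.png

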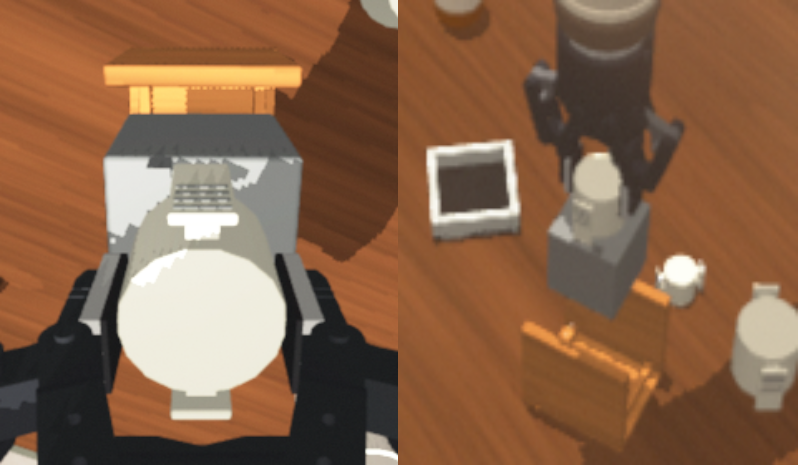

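The tub hangs upright by its cap: cap disc centre is at crop (202,320), and the shoulder's back edge is at row 157, level, from (105,157) to (300,157). Computing the tub's offset in the hand and the shift to the stand.

Run:
```python
from h import *
d=np.load("w2.npz"); c=(d["K"],d["P"])
tcp=np.array([.5711,-.0258]); a=np.deg2rad(204.43); X=np.array([np.cos(a),np.sin(a)]); Y=np.array([np.sin(a),-np.cos(a)])
f=lambda uv,z:[((p[:2]-tcp)@X*1e3,(p[:2]-tcp)@Y*1e3) for p in ray(c,uv,z)]
px=lambda u,v:[200+u/1.66,100+v/1.66]
print("disc",f([px(202,320)],.2687)); print("disc ends",f([px(202,248),px(202,392)],.2687))
print("shoulder back",f([px(105,157),px(300,157)],.2247)); print("tab outer edges",f([px(202,213),px(202,418)],.2687))
s=np.array([.5443,-.2732])
print("to stand",(s-tcp)@X*1e3,(s-tcp)@Y*1e3)
```

```text
disc [(np.float64(0.8616117730050874), np.float64(0.5043908657842524))]
disc ends [(np.float64(22.78124182940702), np.float64(0.52192844505955)), (np.float64(-23.60238048369314), np.float64(0.4848175790777997))]
shoulder back [(np.float64(33.636481163571865), np.float64(-31.73833056680861)), (np.float64(33.52828187098283), np.float64(33.357982741067936))]
tab outer edges [(np.float64(32.6334620040606), np.float64(0.5298110640593472)), (np.float64(-33.14941404235597), np.float64(0.4771791354795952))]
to stand 126.7205122688078 -214.16561761947446
```

Call:
send_rows(targets="3 -5 0 -1 255; 10 -17 0 -3 255; 23 -39 0 -6 255; 39 -66 0 -11 255; 57 -96 0 -16 255; 75 -127 0 -21 255; 92 -156 0 -25 255; 107 -181 0 -29 255; 118 -199 0 -32 255; 124 -210 0 -34 255; 126.7 -214 0 -34.8 255; 126.7 -214 0 -34.8 255; 126.7 -214 0 -34.8 255")

```text
time: 7.25
ee_pos: [0.5443, -0.2725, 0.2423]
tcp_rot: [180.0, 0.0, -120.8]
wrist_force: [-0.4, -0.4, -5.0]
opening: 0.046
grasp_force: 62.4
```

Run:
```python
from h import *
o=bot.get_obs(); im=camera("wrist"); c=cam("wrist",o)
np.savez("w3.npz",K=c[0],P=c[1]); 
p=o["ee_pos"]; a=np.deg2rad(o["tcp_rot"][2]); X=np.array([np.cos(a),np.sin(a)]); Y=np.array([np.sin(a),-np.cos(a)])
s=np.array([.5443,-.2732]); print(p,o["tcp_rot"],"err x y mm",(s-p[:2])@X*1e3,(s-p[:2])@Y*1e3,"yaw",o["tcp_rot"][2]+360)
cv2.imwrite("pics/w3.png",im)
```

```text
[ 0.5443 -0.2725  0.2423] [ 179.9915    0.0075 -120.7638] err x y mm 0.5869379589175968 -0.31349517588247644 yaw 239.23624964376089
```

View pics/w3.png

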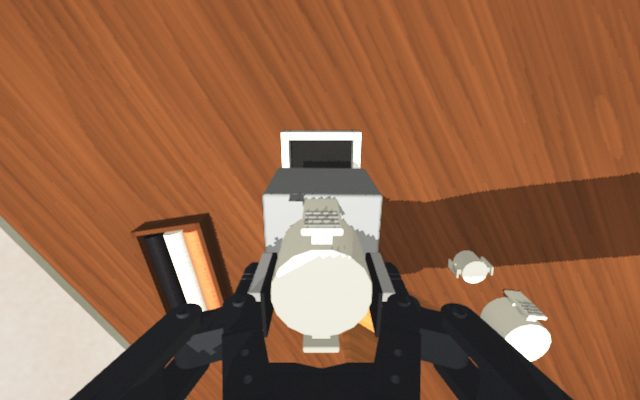

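The stand shows squarely behind the tub (rim columns 281–361, centre 321; tub columns 264–382, centre 323), with edges parallel. Lowering.

Call:
send_rows(targets="0.3 -0.5 8 0 255; 0.3 -0.5 28 0 255; 0.3 -0.5 55 0 255; 0.3 -0.5 82 0 255; 0.3 -0.5 105 0 255; 0.3 -0.5 119 0 255; 0.3 -0.5 126 0 255; 0.3 -0.5 132 0 255; 0.3 -0.5 138 0 255; 0.3 -0.5 143 0 255; 0.3 -0.5 146 0 255; 0.3 -0.5 148 0 255; 0.3 -0.5 148 0 255")

```text
time: 8.93
ee_pos: [0.5448, -0.2736, 0.0948]
tcp_rot: [-180.0, 0.0, -120.8]
wrist_force: [0.1, 0.3, -3.4]
opening: 0.0456
grasp_force: 62.6
```

Call:
send_rows(targets="0 0 1 0 255; 0 0 1.8 0 255; 0 0 1.8 0 255; 0 0 1.8 0 255")

```text
time: 9.43
ee_pos: [0.5449, -0.2737, 0.0934]
tcp_rot: [-179.9, 0.0, -120.8]
wrist_force: [-1.8, 1.3, 5.7]
opening: 0.0457
grasp_force: 63.4
```

Call:
send_rows(targets="0 0 0 0 0; 0 0 0 0 0; 0 0 0 0 0; 0 0 0 0 0; 0 0 -10 0 0; 0 0 -35 0 0; 0 0 -65 4 0; 0 0 -95 13 0; 0 0 -120 23 0; 0 0 -130 33 0; 0 0 -130 43 0; 0 0 -130 53 0; 0 0 -130 63 0; 0 0 -130 73 0; 0 0 -130 82 0; 0 0 -130 88 0; 0 0 -130 90 0; 0 0 -130 90 0; 0 0 -130 90 0")

```text
time: 11.8
ee_pos: [0.5446, -0.2735, 0.2226]
tcp_rot: [180.0, 0.0, 149.3]
wrist_force: [-0.3, -0.0, 0.8]
opening: 0.0854
grasp_force: 0.0
```

Run:
```python
from h import *
o=bot.get_obs(); im=camera("wrist"); c=cam("wrist",o)
np.savez("w4.npz",K=c[0],P=c[1]); print(o["time"],o["ee_pos"],o["tcp_rot"],o["q"])
cv2.imwrite("pics/w4.png",cv2.resize(im[90:300,200:440],None,fx=2.5,fy=2.5,interpolation=cv2.INTER_CUBIC))
```

```text
11.8 [ 0.5446 -0.2735  0.2226] [179.9999   0.0063 149.3135] [-26.6686  13.2064  18.4029  95.1902  -0.0003   4.0179]
```

View pics/w4.png

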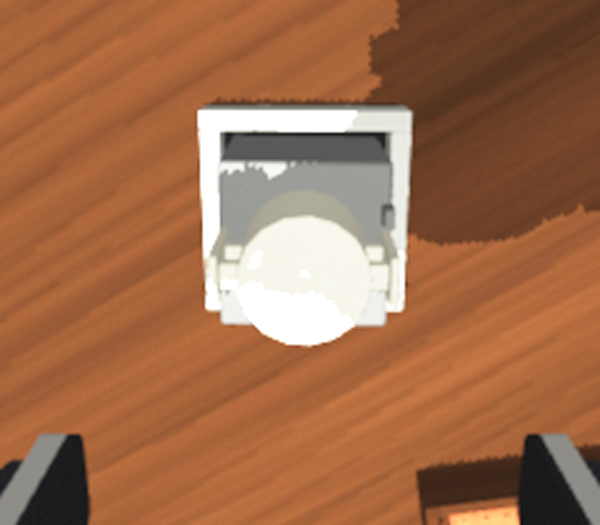

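The tub stands home inside the rim. The cap disc centre is at crop (304,280), with tabs at (222,275) and (388,275), so the fingers will line up with them.

Run:
```python
from h import *
d=np.load("w4.npz"); c=(d["K"],d["P"]); tcp=np.array([.5446,-.2735]); a=np.deg2rad(149.31); X=np.array([np.cos(a),np.sin(a)]); Y=np.array([np.sin(a),-np.cos(a)])
uv=[[200+u/2.5,90+v/2.5] for u,v in ((304,280),(304,215),(304,345),(211,275),(400,275))]
for p in ray(c,uv,.12): print((p[:2]-tcp)@X*1e3,(p[:2]-tcp)@Y*1e3)
```

```text
0.3834751559666642 0.6019914866037008
23.20235730570576 0.6197424265269575
-23.822400554888173 0.5831615963964094
2.240994075745988 -31.12868621081787
2.130146838107318 33.36544685138952
```

Call:
send_rows(targets="0 0.5 8 0 0; 0 0.5 28 0 0; 0 0.5 58 0 0; 0 0.5 88 0 0; 0 0.5 112 0 0; 0 0.5 125 0 0; 0 0.5 130 0 0; 0 0.5 130 0 0; 0 0.5 130 0 255; 0 0.5 130 0 255; 0 0.5 130 0 255; 0 0.5 130 0 255; 0 0.5 130 0 255; 0 0.5 130 0 255; 0 0.5 130 0 255", newtons=45)

```text
time: 13.72
ee_pos: [0.5458, -0.2735, 0.0957]
tcp_rot: [180.0, 0.2, 149.2]
wrist_force: [-2.4, 2.7, 14.0]
opening: 0.0513
grasp_force: 48.6
```

Call:
send_rows(targets="0 0 -2 0 255; 0 0 -3 0 255; 0 0 -3 0 255")

```text
time: 14.1
ee_pos: [0.5451, -0.2732, 0.0959]
tcp_rot: [180.0, 0.0, 149.2]
wrist_force: [-0.5, -0.3, 3.2]
opening: 0.0514
grasp_force: 48.4
```

Tabs fully pressed (opening 51 mm), with little residual force. Turning anticlockwise (negative tool turn).

Call:
send_rows(targets="0 0 0 -2 255; 0 0 0 -6 255; 0 0 0 -12 255; 0 0 0 -18 255; 0 0 0 -24 255; 0 0 0 -30 255; 0 0 0 -36 255; 0 0 0 -42 255; 0 0 0 -48 255; 0 0 0 -54 255; 0 0 0 -60 255; 0 0 0 -66 255; 0 0 0 -72 255; 0 0 0 -77 255; 0 0 0 -81 255; 0 0 0 -83 255; 0 0 0 -83 255; 0 0 0 -83 255")

```text
time: 16.35
ee_pos: [0.5451, -0.2732, 0.0959]
tcp_rot: [-180.0, 0.0, -127.7]
wrist_force: [-0.0, -0.2, 6.2]
opening: 0.0509
grasp_force: 48.8
```

Run:
```python
from h import *
o=bot.get_obs(); im=camera("wrist"); print(o["torque"],o["tcp_rot"],o["q"])
cv2.imwrite("pics/w5.png",cv2.resize(im[90:390,160:480],None,fx=2,fy=2,interpolation=cv2.INTER_CUBIC))
```

```text
[ 0.0264 -0.052   0.0271] [-179.9547    0.0117 -127.6883] [-26.6235  12.5476   3.618   81.0237   0.0028 -78.9352]
```

View pics/w5.png

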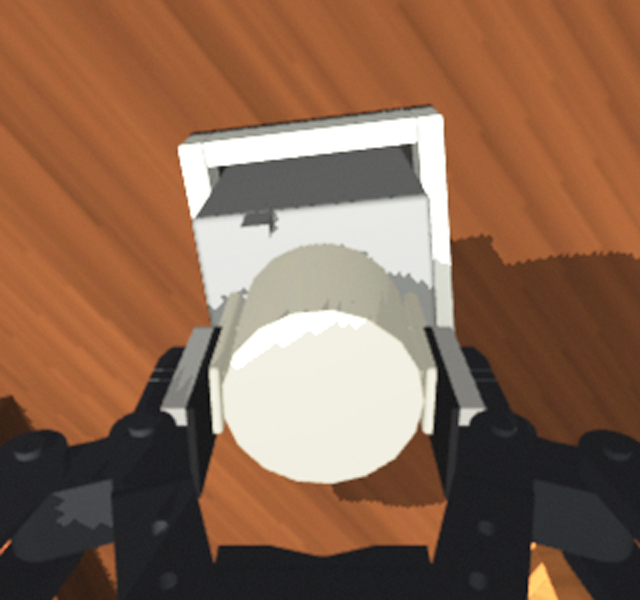

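The cap, with its tabs pressed flat at x≈215 and 430, has turned with the fingers by about 83° relative to the tub, which hasn't moved. Lifting gently.

Call:
send_rows(targets="0 0 -1 0 255; 0 0 -4 0 255; 0 0 -8 0 255; 0 0 -13 0 255; 0 0 -18 0 255; 0 0 -24 0 255; 0 0 -32 0 255; 0 0 -42 0 255; 0 0 -54 0 255; 0 0 -68 0 255; 0 0 -84 0 255; 0 0 -100 0 255; 0 0 -112 0 255; 0 0 -118 0 255; 0 0 -120 0 255; 0 0 -120 0 255")

```text
time: 18.4
ee_pos: [0.5447, -0.2731, 0.2151]
tcp_rot: [180.0, -0.0, -127.8]
wrist_force: [-0.5, 0.1, -0.7]
opening: 0.0511
grasp_force: 46.9
```

Run:
```python
from h import *
o=bot.get_obs(); s=camera("scene"); w=camera("wrist"); print(o["wrist_force"],o["ee_pos"],o["tcp_rot"],o["q"])
u,v=proj(cam("scene"),[.5443,-.2732,.15])[0].astype(int)
a=cv2.resize(s[v-65:v+65,u-65:u+65],(390,390),interpolation=cv2.INTER_CUBIC); b=cv2.resize(w[90:390,160:480],(400,390))
cv2.imwrite("pics/s6.png",np.hstack([a,b]))
p=o["ee_pos"]; r=np.deg2rad(o["tcp_rot"][2]); X=np.array([np.cos(r),np.sin(r)]); Y=np.array([np.sin(r),-np.cos(r)])
g=np.array([.5355,.2925])-p[:2]; print("coaster",g@X*1e3,g@Y*1e3)
```

```text
[-0.4784  0.1236 -0.6501] [ 0.5447 -0.2731  0.2151] [ 179.9659   -0.0092 -127.7714] [-26.6241  13.0734  17.4045  94.3663  -0.0024 -78.8526]
coaster -441.4137236536146 353.72888345815477
```

View pics/s6.png

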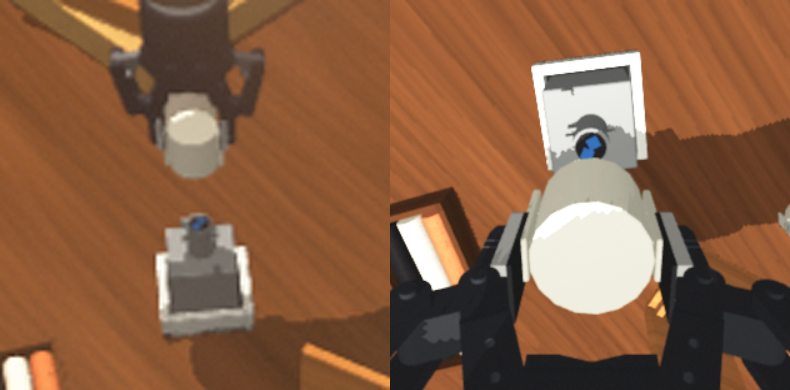

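The cap is free in the fingers, and the open tub (dark neck at (200,222)) is still in the stand. Carrying the cap to the coaster.

Call:
send_rows(targets="-9 7 0 0 255; -31 25 0 0 255; -62 50 0 0 255; -101 81 0 0 255; -146 117 0 0 255; -190 152 0 0 255; -234 188 0 0 255; -278 223 0 0 255; -322 258 0 0 255; -362 290 0 0 255; -397 318 0 0 255; -422 338 0 0 255; -436 349 0 0 255; -441.4 353.7 0 0 255; -441.4 353.7 0 0 255; -441.4 353.7 0 0 255")

```text
time: 20.5
ee_pos: [0.5358, 0.2915, 0.2157]
tcp_rot: [-180.0, 0.0, -127.8]
wrist_force: [-0.5, -0.3, -1.4]
opening: 0.051
grasp_force: 46.9
```

Call:
send_rows(targets="0 0 10 0 255; 0 0 32 0 255; 0 0 65 0 255; 0 0 100 0 255; 0 0 135 0 255; 0 0 160 0 255; 0 0 174 0 255; 0 0 181 0 255; 0 0 186 0 255; 0 0 189 0 255; 0 0 190 0 255; 0 0 190 0 255; 0 0 190 0 255")

```text
time: 22.12
ee_pos: [0.5357, 0.2925, 0.0257]
tcp_rot: [-180.0, 0.0, -127.8]
wrist_force: [-0.8, 0.0, -0.7]
opening: 0.051
grasp_force: 47.0
```

Call:
send_rows(targets="0 0 1 0 255; 0 0 2 0 255; 0 0 2.5 0 255; 0 0 2.5 0 255; 0 0 2.5 0 255")

```text
time: 22.75
ee_pos: [0.5357, 0.2925, 0.0239]
tcp_rot: [-180.0, 0.0, -127.8]
wrist_force: [-2.5, -2.1, 6.3]
opening: 0.051
grasp_force: 49.4
```

Call:
send_rows(targets="0 0 0 0 255; 0 0 0 0 60; 0 0 0 0 30; 0 0 0 0 0; 0 0 0 0 0; 0 0 0 0 0; 0 0 0 0 0; 0 0 -5 0 0; 0 0 -20 0 0; 0 0 -50 0 0; 0 0 -90 0 0; 0 0 -130 0 0; 0 0 -155 0 0; 0 0 -160 0 0; 0 0 -160 0 0", newtons=20)

```text
time: 24.62
ee_pos: [0.5356, 0.2924, 0.1828]
tcp_rot: [-180.0, 0.0, -127.8]
wrist_force: [0.4, -0.4, -0.6]
opening: 0.0857
grasp_force: 0.0
```

Run:
```python
from h import *
o=bot.get_obs(); t=camera("top"); s=camera("scene"); print(o["time"],o["wrist_force"],o["opening"])
u,v=proj(cam("scene"),[.5355,.2925,.05])[0].astype(int)
a=cv2.resize(s[v-60:v+60,u-60:u+60],(300,300)); b=cv2.resize(t[100:290,160:440],(480,300))
cv2.imwrite("pics/f7.png",np.hstack([a,b]))
```

```text
24.625 [ 0.3883 -0.3895 -0.6305] 0.08573229762732705
```

View pics/f7.png

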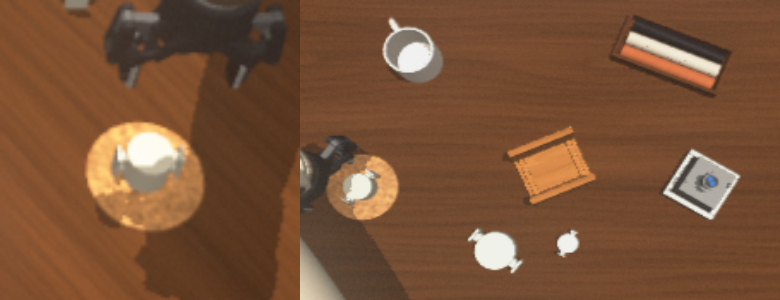

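The cap stands upright on the coaster (150,165), the open tub is in the stand (708,182), the caddy is empty, and the mug, chip rack and caps haven't moved. Handing in.

```bash
python3 -c "
from workcell import ticket
print(ticket.job_done())"
```

```text
the job is handed in; nothing more can be done
None
```

The job is handed in after about 25 s of robot time: the open tub is home in the steel stand, its cap is upright on the cork coaster, nothing was dropped, and the mug, chip rack and bottle were left alone.

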